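# Change the grinding wheel on the arbor stand

### The arm

A 7-joint arm with a two-finger parallel gripper is mounted at the origin on the work surface. World frame = base frame: x ahead of the robot, y to its left, z up, the work surface at z = 0. Lengths are in m, angles in rad, forces in N, time in s.
With the tool pointing down it reaches from about 0.4 to 0.875 m from the base axis. Payload 19.3 kg.
Tool frame: the origin (TCP) lies at the very end of the fingers, on their centre line; the grasp point (between the pads) lies 19 mm behind it; z points along the fingers, y is the line along which they close (so a half turn about z gives the same grasp; the last joint's range is limited). The gripper opens to 85 mm and grips with 20 to 120 N. Pads are 22 mm wide; open, the fingers measure 114 mm over their backs; the gripper's body (76 mm by 85 mm) begins 54 mm behind the grasp point. The pads swing forward as they close: fully open they stand 13 mm farther back than shut.
Start: joints at [1.145, 0.521, -0.036, 1.599, 0.021, 1.021, -0.113], TCP at [0.218, -0.586, 0.231] pointing down, gripper open.
Joint ranges: [-2.91, 2.91], [-0.3, 2.13], [-1.5, 1.42], [0.17, 2.43], [-1.26, 4.41], [0.16, 1.93], [-2.52, 2.52]. Speed limits (rad/s): [1.89, 1.89, 2.39, 2.39, 3.01, 3.01, 3.01].

### API

Orientations are given as a unit quaternion [w, x, y, z].
In Python, from cell import ctrl gives the robot as it stands.
- The arm moves only by the tool carry_out, never from a script. Its arguments are lists of equal length, an entry for each row: "delta_pos": the shift along the tool's x, y, z scaled (see below), a list of three; "angular": the turn, a rotation vector about the tool's x, y, z scaled (see below), a list of three; "grip": the opening, from 0 (shut) to 1 (fully open). A call has 1 to 10 rows; each row shifts and turns the commanded pose from where the row before left it, along the tool's axes as they then stand; what a row does not reach is not made up. The controller multiplies each number of a shift by 0.04 m and each number of a turn by 8 degrees. A row lasts 1/8 s, in which the tool goes at most 62.5 mm and 10.7 degrees, less where a joint would pass 70% of its speed; a pose out of reach is approached as far as the arm can. A call with a number of a shift or a turn outside -1 to 1 is refused whole. A call with a gripper value outside its range is refused whole. The fingers move at their own pace and stop on an object; "newtons" is the grip in N (left out, the last holds). Time passes only in rows, so rows that do not move let the fingers close. It gives the time, the measured TCP pose, the force, the opening and the grip force at its end, in the units of the state.
- ctrl.state(): the state, without advancing time (a new reading comes with each control period).
- ctrl.get_image(name): name is "side" or "top"; returns (picture, depth): 384x512x3 uint8, red, green, blue; 384x512 float32, m along the optical axis (not along the pixel's ray), 0 where there is no reading.
- ctrl.calibration(name): a dict with "K" (3x3 intrinsics, pixels), "R" (3x3) and "t" (3): a world point X has camera coordinates R X + t. Camera axes: x right, y down, z forward; pixel columns grow to the right and rows downward; lengths in m; the calibration is good to about 2 mm. A picture is of the moment at which its call begins. calibration takes no time and is no camera call.
- ctrl.job_done(): hands the job in; it is judged then, once.
Trained networks look in the newest picture that a camera, given by its name, has taken for a name from the list of things; names that differ only in an ending like _2 or _b are one class to them, and where a whole thing is asked for, a point or a joint stands for the part that bears it (a point fixed in the world has none). Each returns a list of dicts, best first, with "score" (0 to 1); they miss things now and then, are a little off and sometimes report something else, mostly with a low value. They report only what shows in the picture. A call takes as long as a camera call. They do not tell look-alikes from the thing itself.
- ctrl.cut_out(camera, query): "pixels" (384x512 bool, what is visible of it) and "pixel" ([column, row] in pixels, amid what is visible of it).
The state is a dict: "time_s": time; "qpos": joint angles; "qvel": joint speeds; "joint_torque": joint torques, N m; "tool_pos": TCP position; "tool_rot": TCP orientation; "wrist_force": force on the tool from outside, world axes, zero at the start; "wrist_torque": the same for the moment, N m; "grip_width": finger opening in m; "grasp_force": force on a finger pad.
Only numpy, scipy, OpenCV 4.12 (cv2) and the standard library are available. Lean on these libraries where they do the work, as an engineer would, in place of code of your own. Each camera call takes 0.05 s, during which the arm holds its last target. There are 200 camera calls.

### The job

Change the grinding wheel on the upright arbor: take the small worn wheel off and lay it in the scrap tray, then stack on the arbor, from the bottom up, the plain steel inner flange, the big new wheel, the stepped steel outer flange and last the black knob, each seated flat on the one below. The new wheel chips if dropped, so lower it all the way down before letting go, and leave the water bottle, tape measure and screwdriver where they are.

Things in the scene. Friction and masses are not known exactly. Their poses are not given: they have to be found in the camera images.
- arbor_seat (a point): Arbor stand, fixed to the bench: round green foot 120 mm across and 22 mm high, on it a dark steel seat 90 mm across whose top is 30 mm above the bench, and from the seat's middle an upright steel shaft 14 mm thick, 62 mm tall, the last 7 mm tapering to 8 mm. This point is the middle of the seat's top face, on the shaft's axis, z up. At the start the worn wheel sits on the seat around the shaft.
- scrap_tray: Scrap tray, fixed: open aluminium tray 140 mm (its x) by 150 mm (its y), 30 mm high, walls and floor 3 mm; origin at the centre of its underside, on the bench.
- worn_wheel_mid (a point): Worn grinding wheel, off-white, 50 mm diameter, 18 mm thick, about 70 g: a ring with a 22 mm through bore, lying flat; this point is its centre, half-way up, z along the bore. It starts loose on the arbor's seat, the shaft through its bore.
- new_wheel_mid (a point): New grinding wheel, off-white, 66 mm diameter, 18 mm thick, about 140 g: a ring with a 22 mm through bore, lying flat; this point is its centre, half-way up, z along the bore.
- inner_flange_mid (a point): Inner flange, plain flat steel disc, 58 mm diameter, 18 mm thick, about 250 g: a ring with a 22 mm through bore, lying flat; this point is its centre, half-way up, z along the bore.
- outer_flange_mid (a point): Outer flange, stepped steel disc, 16 mm thick in all: the lower 10 mm is 46 mm in diameter, the upper 6 mm is 36 mm; about 130 g; a ring with a 22 mm through bore, lying flat; this point is its centre, half-way up, z along the bore. It lies the right way up, narrow step on top.
- knob_nut_mid (a point): Black fluted plastic knob (slip-on clamping nut), 40 mm diameter, 30 mm tall, about 60 g, standing upright. From below it has a blind bore 22 mm wide and 16 mm deep that slips over the shaft's tip with no turning; in place it stands on the outer flange. This point is its centre, half-way up.
- water_bottle_mid (a point): Bystander: clear water bottle with a green cap, 64 mm diameter, 190 mm tall, standing; this point is its centre half-way up.
- tape_measure_mid (a point): Bystander: yellow and black tape measure, 70 x 36 x 64 mm, standing on the bench; this point is its centre.
- screwdriver: Bystander: red-handled screwdriver, 200 mm long and 26 mm thick, lying on the bench; origin under its middle, its length along x.
There are look-alikes about, which are no part of the job. Leave any turquoise, white or yellow look-alike of the part that bears knob_nut_mid alone.

How it is judged:
At the end, for the whole second after the job is handed in: Inner flange, new wheel, outer flange, knob lie on the arbor in that order from the seat up, each within 7 mm of its axis (knob 9), 4 mm of its seated height, tilt under 0.12 rad; worn wheel in the tray, centre within 60 x 65 mm of the tray's and below 35 mm; all released, at rest (horizontal distance between each of inner_flange_mid, new_wheel_mid, outer_flange_mid and arbor_seat below 0.007 m and z of inner_flange_mid in the frame of arbor_seat between 0.005 and 0.013 m and angle between each of inner_flange_mid, new_wheel_mid, outer_flange_mid, knob_nut_mid's own z axis and vertical below 0.12 rad and linear speed of each of inner_flange, new_wheel, outer_flange, knob_nut, worn_wheel below 0.02 m/s and z of new_wheel_mid in the frame of arbor_seat between 0.023 and 0.031 m and z of outer_flange_mid in the frame of arbor_seat between 0.04 and 0.048 m and horizontal distance between knob_nut_mid and arbor_seat below 0.009 m and z of knob_nut_mid in the frame of arbor_seat between 0.063 and 0.071 m and x of worn_wheel_mid in the frame of scrap_tray between -0.06 and 0.06 m and y of worn_wheel_mid in the frame of scrap_tray between -0.065 and 0.065 m and z of worn_wheel_mid in the frame of scrap_tray below 0.035 m); the robot touches nothing.
It fails at once if the new wheel was let go over the arbor more than 15 mm above its seated height (horizontal distance between new_wheel_mid and arbor_seat below 0.03 m and z of new_wheel_mid in the frame of arbor_seat above 0.042 m and contact force between the fingers and new_wheel below 0.05 N).
It fails at once if the water bottle was moved more than 30 mm (distance of water_bottle_mid from where it was at the start of the episode above 0.03 m).
It fails at once if the tape measure was moved more than 30 mm (distance of tape_measure_mid from where it was at the start of the episode above 0.03 m).
It fails at once if the screwdriver was moved more than 30 mm (distance of screwdriver from where it was at the start of the episode above 0.03 m).
It also fails if it takes over 122 s, if anything falls off the work surface, if the arm or the gripper's body presses on something with over 40 N, if the wrist force passes 120 N, or if a joint passes its speed limit or range.

## Working session

There is one attempt and no reset: what is moved stays moved. The work goes in short steps, Python scripts to look and compute and a tool call to move; the robot and the scene stay as the last step left them, time stands still between calls to the robot, and variables do not carry over. Pictures are saved under pics/ and viewed, at most 14 in all, crops included, and the job is handed in when it is done.

Besides the shell and the picture viewer there is one more tool, called after "Request:" by a JSON object that holds its "op" and its "data", one argument or row to a line. carry_out: Moves the arm, as the interface text tells. Its arguments: {"type":"object","properties":{"delta_pos":{"type":"array","items":{"type":"array","items":{"type":"number","minimum":-1,"maximum":1}}},"angular":{"type":"array","items":{"type":"array","items":{"type":"number","minimum":-1,"maximum":1}}},"grip":{"type":"array","items":{"type":"number"}},"newtons":{"type":"number"}},"required":["delta_pos","angular","grip"]}

```bash
mkdir -p pics; cat > h.py <<'E'
import numpy as np, cv2
from cell import ctrl
def snap(n,f=None):
    p,d=ctrl.get_image(n)
    if f: cv2.imwrite(f'pics/{f}.png',cv2.cvtColor(p,cv2.COLOR_RGB2BGR))
    return p,d
def world(n,u,v,d):
    c=ctrl.calibration(n);K,R,t=map(np.array,(c['K'],c['R'],c['t']))
    x=np.linalg.inv(K)@np.vstack([u,v,np.ones(len(u))])*d
    return (R.T@(x-t.reshape(3,1))).T
def cloud(n,d):
    v,u=np.nonzero(d>0)
    return u,v,world(n,u,v,d[v,u])
def proj(n,X):
    c=ctrl.calibration(n);K,R,t=map(np.array,(c['K'],c['R'],c['t']))
    x=K@(R@np.array(X)+t);return x[:2]/x[2]
E
python3 - <<'E'
from h import *
for n in('top','side'):
    p,d=snap(n,n+'0'); c=ctrl.calibration(n); R=np.array(c['R']);print(n,'cam at',-R.T@np.array(c['t']),R.round(2).tolist())
    for q in['arbor_seat','scrap_tray','worn_wheel_mid','new_wheel_mid','inner_flange_mid','outer_flange_mid','knob_nut_mid','water_bottle_mid','tape_measure_mid','screwdriver']:
        for r in ctrl.cut_out(n,q)[:4]:
            v,u=np.nonzero(r['pixels']&(d>0))
            X=world(n,u,v,d[v,u]) if len(u) else np.zeros((1,3))
            print(q,round(r['score'],2),np.round(r['pixel']),X.min(0).round(3),X.max(0).round(3))
s=ctrl.state();print(s['time_s'],s['tool_pos'],s['tool_rot'],s['wrist_force'],s['grip_width'])
E
```

```text
top cam at [ 0.35545533 -0.00879248  1.29699505] [[0.01, -1.0, -0.01], [-0.99, -0.0, -0.16], [0.16, 0.01, -0.99]]
arbor_seat 0.6 [186. 163.] [0.577 0.136 0.002] [0.695 0.254 0.096]
scrap_tray 0.92 [322. 163.] [ 0.573 -0.272 -0.006] [ 0.722 -0.107  0.037]
scrap_tray 0.57 [186. 165.] [0.613 0.172 0.024] [0.66  0.222 0.091]
scrap_tray 0.4 [109. 156.] [0.607 0.376 0.   ] [0.701 0.487 0.195]
worn_wheel_mid 0.61 [190. 161.] [0.613 0.172 0.024] [0.66  0.222 0.091]
new_wheel_mid 0.82 [234. 232.] [0.399 0.031 0.001] [0.456 0.091 0.025]
inner_flange_mid 0.71 [164. 240.] [0.381 0.227 0.   ] [0.435 0.283 0.027]
inner_flange_mid 0.69 [258. 152.] [ 0.647 -0.025 -0.002] [0.696 0.016 0.037]
inner_flange_mid 0.62 [109. 157.] [0.607 0.376 0.008] [0.671 0.437 0.195]
inner_flange_mid 0.26 [236. 236.] [ 0.396  0.029 -0.002] [0.458 0.095 0.025]
outer_flange_mid 0.65 [346. 240.] [ 0.398 -0.287 -0.005] [ 0.441 -0.244  0.024]
knob_nut_mid 0.53 [281. 213.] [ 0.473 -0.09   0.013] [ 0.509 -0.051  0.037]
knob_nut_mid 0.44 [258. 152.] [ 0.647 -0.022 -0.004] [0.687 0.016 0.037]
knob_nut_mid 0.43 [252. 183.] [ 0.56
[... 1044 characters left out ...]
0.034]
knob_nut_mid 0.64 [244. 211.] [ 0.57  -0.012 -0.002] [0.608 0.026 0.034]
knob_nut_mid 0.55 [232. 227.] [ 0.584  0.059 -0.001] [0.622 0.097 0.034]
knob_nut_mid 0.48 [286. 201.] [ 0.474 -0.092 -0.003] [ 0.513 -0.045  0.034]
water_bottle_mid 0.85 [167. 324.] [ 0.607  0.292 -0.003] [0.717 0.444 0.193]
water_bottle_mid 0.71 [289. 305.] [ 0.379  0.214 -0.005] [0.441 0.287 0.023]
tape_measure_mid 0.62 [298. 117.] [ 0.509 -0.459  0.001] [ 0.578 -0.395  0.067]
screwdriver 0.91 [252. 362.] [ 0.393  0.388 -0.004] [0.586 0.444 0.031]
1.1 [ 0.21767286 -0.58586357  0.23131085] [ 2.44457783e-06  9.84224035e-01  1.76926675e-01 -8.04627728e-06] [-0.76194362  0.86968132  0.25709266] 0.08530243581866205
```

View images.

```bash
python3 - <<'E'
import cv2
a=cv2.imread('pics/side0.png');cv2.imwrite('pics/side0b.png',cv2.resize(a[90:384,120:512],(784,588),interpolation=cv2.INTER_CUBIC))
a=cv2.imread('pics/top0.png');cv2.imwrite('pics/top0c.png',cv2.resize(a[120:270,150:350],(800,600),interpolation=cv2.INTER_CUBIC))
E
```

```text
(no output)
```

View pics/top0.png

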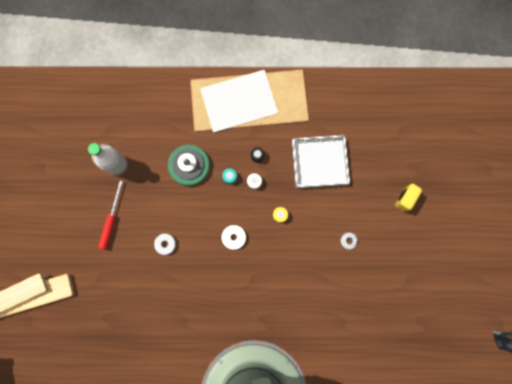

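View pics/side0b.png

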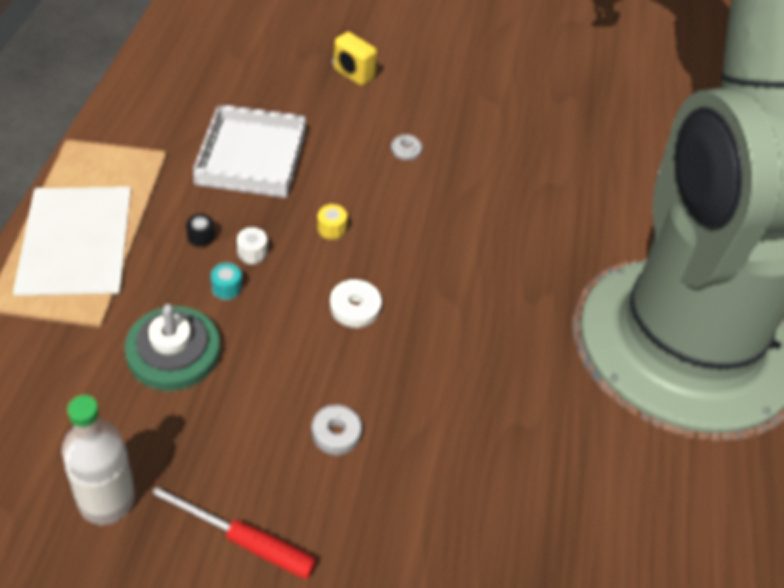

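View pics/top0c.png

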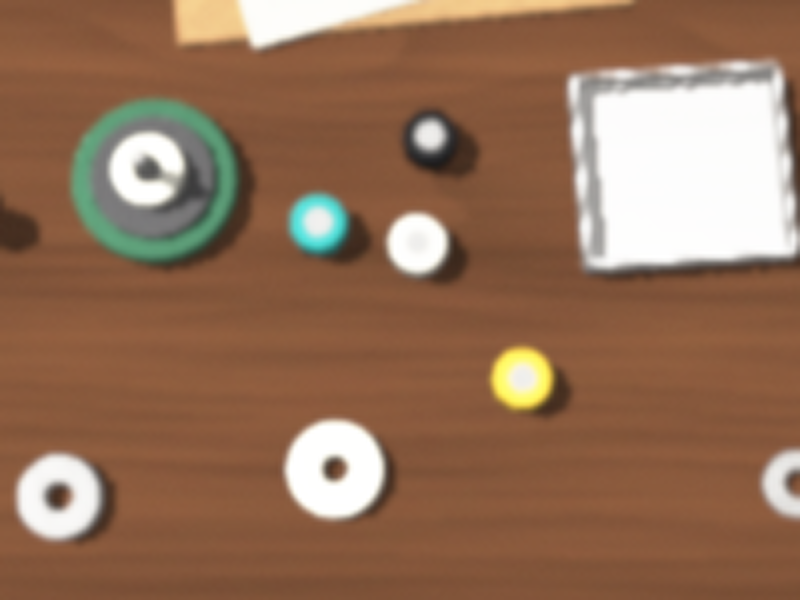

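The black knob is the one at top-view pixel (258,153). Its look-alikes are turquoise (230,176), white (255,181) and yellow (281,214), and the enlarged crop confirms only (258,153) is black. The worn wheel sits off-axis on the arbor at (187,163). The new wheel is at (234,237), the inner flange (larger, plain) at (165,244), the outer flange at (349,241) and the tray at (322,162).

```bash
cat >> h.py <<'E'
def ring(n,P,c,h,r,tol=.004):
    "centre of a disc top of radius r at height h near c: points in slab, robust circle"
    q=P[(abs(P[:,2]-h)<tol)&(np.hypot(P[:,0]-c[0],P[:,1]-c[1])<r+.008)][:,:2]
    if len(q)<8: return None
    (x,y),R=cv2.minEnclosingCircle(q.astype(np.float32))
    return np.round([*q.mean(0),(q[:,0].min()+q[:,0].max())/2,(q[:,1].min()+q[:,1].max())/2,x,y,R],4),len(q)
E
python3 - <<'E'
from h import *
for n in('top','side'):
    p,d=snap(n);u,v,P=cloud(n,d)
    print(n,'bench z',np.median(P[(abs(P[:,0]-.5)<.03)&(abs(P[:,1]-.15)<.03)][:,2]).round(4))
    for k,c,h,r in[('worn',(.637,.197),.048,.025),('new',(.428,.062),.018,.033),('inner',(.408,.257),.018,.029),('outer',(.42,-.265),.016,.018),('knob',(.667,-.002),.03,.02),('shaft',(.637,.195),.078,.008),('seat',(.637,.195),.03,.045),('foot',(.637,.195),.022,.06),('tray',(.648,-.19),.03,.1)]:
        print(k,ring(n,P,c,h,r,.012 if k=='shaft' else .004))
    hsv=cv2.cvtColor(p,cv2.COLOR_RGB2HSV)[v,u]
    g=(hsv[:,0]>60)&(hsv[:,0]<90)&(hsv[:,1]>90)&(np.hypot(P[:,0]-.637,P[:,1]-.195)<.08)&(abs(P[:,2]-.022)<.006)
    q=P[g][:,:2].astype(np.float32);print('green',cv2.minEnclosingCircle(q),cv2.fitEllipse(cv2.convexHull(q)))
    t=P[(abs(P[:,0]-.648)<.1)&(abs(P[:,1]+.19)<.11)&(P[:,2]>.02)&(P[:,2]<.035)][:,:2];print('tray',cv2.minAreaRect(t.astype(np.float32)))
E
```

```text
top bench z 0.001
worn (array([0.6367, 0.1943, 0.6372, 0.1954, 0.6378, 0.1958, 0.0251]), 161)
new (array([0.4273, 0.0618, 0.4271, 0.0622, 0.4279, 0.0614, 0.0329]), 311)
inner (array([0.4078, 0.2554, 0.4077, 0.2558, 0.4079, 0.2564, 0.0289]), 236)
outer (array([ 0.4198, -0.2668,  0.4205, -0.2646,  0.4197, -0.265 ,  0.0221]), 90)
knob (array([ 0.6668, -0.0038,  0.6665, -0.0032,  0.6673, -0.0047,  0.0204]), 133)
shaft (array([0.6335, 0.1934, 0.6342, 0.1952, 0.6345, 0.1935, 0.0065]), 15)
seat (array([0.6352, 0.1935, 0.6376, 0.1958, 0.6368, 0.1948, 0.0527]), 464)
foot (array([0.6316, 0.1935, 0.636 , 0.1956, 0.6367, 0.1953, 0.06  ]), 489)
tray (array([ 0.6473, -0.1879,  0.6471, -0.1866,  0.6471, -0.1867,  0.1001]), 220)
green ((0.6353384256362915, 0.19392716884613037), 0.057924043387174606) ((0.6345081329345703, 0.1935974806547165), (0.11277405172586441, 0.11396477371454239), 158.42396545410156)
tray ((0.6480086445808411, -0.1871362328529358), (0.1415785402059555, 0.15130603313446045), 4.038822174072266)
side bench z -0.0009
worn (array([0.6375, 0.1998, 0.6396, 0.1972, 0.6386, 0.1981, 0.026
[... 230 characters left out ...]
 0.0226]), 52)
knob (array([ 0.6684, -0.0022,  0.6684, -0.003 ,  0.6692, -0.003 ,  0.0216]), 108)
shaft (array([0.636 , 0.1995, 0.6367, 0.1979, 0.6366, 0.1985, 0.0073]), 38)
seat (array([0.6326, 0.2035, 0.6378, 0.1963, 0.6384, 0.1929, 0.0498]), 468)
foot (array([0.6334, 0.2086, 0.6374, 0.198 , 0.638 , 0.1973, 0.0613]), 578)
tray (array([ 0.6489, -0.175 ,  0.6488, -0.1847,  0.6504, -0.1855,  0.1001]), 171)
green ((0.6339728236198425, 0.19932761788368225), 0.059534355998039246) ((0.6357176303863525, 0.19871753454208374), (0.11411110311746597, 0.11730866134166718), 165.18829345703125)
tray ((0.6494336128234863, -0.18570251762866974), (0.14085744321346283, 0.1590552181005478), 4.109825611114502)
```

Request:
{"op": "carry_out", "data": {
  "delta_pos": [
    [0,0,0],
    [0,0,0],
    [0,0,0],
    [0,0,0],
    [0,0,0],
    [0,0,0],
    [0,0,0],
    [0,0,0],
    [0,0,0],
    [0,0,0]
  ],
  "angular": [
    [0,0,-1],
    [0,0,-1],
    [0,0,-1],
    [0,0,-1],
    [0,0,-1],
    [0,0,-1],
    [0,0,-1],
    [0,0,-1],
    [0,0,-0.7],
    [0,0,0]
  ],
  "grip": [1,1,1,1,1,1,1,1,1,1],
  "newtons": 50
}}

```text
time_s: 2.45
tool_pos: [0.2176, -0.5859, 0.2313]
tool_rot: [0.0, 0.707, 0.707, 0.0]
wrist_force: [0.3, -0.2, 0.6]
grip_width: 0.0857
grasp_force: 0.0
```

Request:
{"op": "carry_out", "data": {
  "delta_pos": [
    [0.98,0.53,0],
    [0.98,0.53,0],
    [0.98,0.53,0],
    [0.98,0.53,0],
    [0.98,0.53,0],
    [0.98,0.53,0],
    [0.98,0.53,0],
    [0.98,0.53,0],
    [0.98,0.53,0],
    [0.98,0.53,0]
  ],
  "angular": [
    [0,0,0],
    [0,0,0],
    [0,0,0],
    [0,0,0],
    [0,0,0],
    [0,0,0],
    [0,0,0],
    [0,0,0],
    [0,0,0],
    [0,0,0]
  ],
  "grip": [1,1,1,1,1,1,1,1,1,1]
}}

```text
time_s: 3.7
tool_pos: [0.4304, -0.1927, 0.2315]
tool_rot: [0.0, 0.708, 0.706, 0.0]
wrist_force: [0.6, -0.9, -0.7]
grip_width: 0.0853
grasp_force: 0.0
```

Request:
{"op": "carry_out", "data": {
  "delta_pos": [
    [0.98,0.53,0],
    [0.98,0.53,0],
    [0.98,0.53,0],
    [0.98,0.53,0],
    [0.98,0.53,0],
    [0.98,0.53,0],
    [0.98,0.53,0],
    [0.98,0.53,0],
    [0.9,0.45,0],
    [0,0,0]
  ],
  "angular": [
    [0,0,0],
    [0,0,0],
    [0,0,0],
    [0,0,0],
    [0,0,0],
    [0,0,0],
    [0,0,0],
    [0,0,0],
    [0,0,0],
    [0,0,0]
  ],
  "grip": [1,1,1,1,1,1,1,1,1,1]
}}

```text
time_s: 4.95
tool_pos: [0.6176, 0.1591, 0.2309]
tool_rot: [-0.001, 0.707, 0.707, 0.0]
wrist_force: [0.5, -0.9, -0.3]
grip_width: 0.0856
grasp_force: 0.0
```

```bash
python3 - <<'E'
from h import *
s=ctrl.state();T=np.array(s['tool_pos']);print(T,s['qpos'])
for n in('side','top'):
    p,d=snap(n,'grip_'+n);u,v,P=cloud(n,d)
    q=P[(abs(P[:,0]-T[0])<.08)&(abs(P[:,1]-T[1])<.03)&(P[:,2]>.14)]-T
    for s_ in(-1,1):
        f=q[(s_*q[:,0]>.035)&(q[:,2]<.06)]
        print(n,s_,len(f),np.sort(f[:,2])[:8].round(4) if len(f) else '',np.percentile(f[:,1],[2,98]).round(3) if len(f) else '',np.percentile(f[:,0],[2,98]).round(3) if len(f) else '')
E
```

```text
[0.61761429 0.15908719 0.23086737] [ 0.00626966  0.5893139  -0.53988916  1.54426803  0.32476335  1.09839944
 -0.60719209]
side -1 108 [0.0138 0.0153 0.0165 0.019  0.0191 0.0191 0.0194 0.0198] [-0.003  0.014] [-0.065 -0.043]
side 1 128 [0.0138 0.0142 0.0144 0.0153 0.0166 0.0168 0.0176 0.0192] [-0.008  0.015] [0.042 0.068]
top -1 0   
top 1 0
```

Request:
{"op": "carry_out", "data": {
  "delta_pos": [
    [0.47,0.25,0],
    [0.47,0.26,0],
    [0,0,0.8],
    [0,0,0.8],
    [0,0,0.8],
    [0,0,0.8],
    [0,0,0]
  ],
  "angular": [
    [0,0,0],
    [0,0,0],
    [0,0,0],
    [0,0,0],
    [0,0,0],
    [0,0,0],
    [0,0,0]
  ],
  "grip": [1,1,1,1,1,1,1]
}}

```text
time_s: 5.92
tool_pos: [0.6368, 0.1915, 0.1016]
tool_rot: [-0.001, 0.708, 0.706, -0.002]
wrist_force: [0.5, 0.2, 0.2]
grip_width: 0.0854
grasp_force: 0.0
```

Request:
{"op": "carry_out", "data": {
  "delta_pos": [
    [0.12,0.03,0.3],
    [0,0,0.5],
    [0,0,0.5],
    [0,0,0.45],
    [0,0,0],
    [0,0,0]
  ],
  "angular": [
    [0,0,0],
    [0,0,0],
    [0,0,0],
    [0,0,0],
    [0,0,0],
    [0,0,0]
  ],
  "grip": [1,1,1,1,1,1]
}}

```text
time_s: 6.68
tool_pos: [0.6393, 0.1982, 0.0336]
tool_rot: [0.0, 0.707, 0.707, 0.0]
wrist_force: [0.6, -0.0, 0.5]
grip_width: 0.0854
grasp_force: 0.0
```

Request:
{"op": "carry_out", "data": {
  "delta_pos": [
    [-0.03,-0.02,0.08],
    [0,0,0],
    [0,0,0],
    [0,0,0],
    [0,0,0],
    [0,0,0],
    [0,0,0]
  ],
  "angular": [
    [0,0,0],
    [0,0,0],
    [0,0,0],
    [0,0,0],
    [0,0,0],
    [0,0,0],
    [0,0,0]
  ],
  "grip": [1,0,0,0,0,0,0],
  "newtons": 50
}}

```text
time_s: 7.55
tool_pos: [0.6385, 0.1969, 0.0308]
tool_rot: [0.0, 0.707, 0.707, 0.0]
wrist_force: [-2.6, -1.5, 8.3]
grip_width: 0.0477
grasp_force: 51.4
```

Request:
{"op": "carry_out", "data": {
  "delta_pos": [
    [0,0,-0.4],
    [0,0,-0.7],
    [0,0,-0.8],
    [0,0,-0.5],
    [-0.5,0,0],
    [-1,0.03,0],
    [-1,0.03,0],
    [-1,0.03,0],
    [-1,0.03,0],
    [-1,0.03,0]
  ],
  "angular": [
    [0,0,0],
    [0,0,0],
    [0,0,0],
    [0,0,0],
    [0,0,0],
    [0,0,0],
    [0,0,0],
    [0,0,0],
    [0,0,0],
    [0,0,0]
  ],
  "grip": [0,0,0,0,0,0,0,0,0,0]
}}

```text
time_s: 8.8
tool_pos: [0.6433, -0.0261, 0.125]
tool_rot: [-0.0, 0.708, 0.707, -0.001]
wrist_force: [0.2, -0.3, -1.5]
grip_width: 0.0475
grasp_force: 52.0
```

Request:
{"op": "carry_out", "data": {
  "delta_pos": [
    [-1,0.03,0],
    [-1,0.03,0],
    [-1,0.03,0],
    [-0.9,0.02,0],
    [-0.2,0.02,0],
    [0,0,0.5],
    [0,0,0.7],
    [0,0,0.5],
    [0,0,0]
  ],
  "angular": [
    [0,0,0],
    [0,0,0],
    [0,0,0],
    [0,0,0],
    [0,0,0],
    [0,0,0],
    [0,0,0],
    [0,0,0],
    [0,0,0]
  ],
  "grip": [0,0,0,0,0,0,0,0,0]
}}

```text
time_s: 9.93
tool_pos: [0.6483, -0.1862, 0.056]
tool_rot: [-0.001, 0.707, 0.707, -0.001]
wrist_force: [0.8, -0.6, -0.6]
grip_width: 0.0478
grasp_force: 51.9
```

Request:
{"op": "carry_out", "data": {
  "delta_pos": [
    [0,0,0.5],
    [0,0,0.4],
    [0,0,0.3],
    [0,0,0.07],
    [0,0,0],
    [0,0,0],
    [0,0,0]
  ],
  "angular": [
    [0,0,0],
    [0,0,0],
    [0,0,0],
    [0,0,0],
    [0,0,0],
    [0,0,0],
    [0,0,0]
  ],
  "grip": [0,0,0,0,0,0.8,0.8]
}}

```text
time_s: 10.8
tool_pos: [0.6497, -0.1873, 0.0078]
tool_rot: [0.0, 0.707, 0.707, 0.0]
wrist_force: [-0.5, -0.1, 0.4]
grip_width: 0.0687
grasp_force: 0.0
```

Request:
{"op": "carry_out", "data": {
  "delta_pos": [
    [0,0,0],
    [0,0,-0.5],
    [0,0,-0.8],
    [0,0,-0.8],
    [0,0,-0.8],
    [0.2,-0.1,0],
    [0.9,-0.5,0],
    [0.9,-0.5,0],
    [0.9,-0.5,0],
    [0.9,-0.5,0]
  ],
  "angular": [
    [0,0,0],
    [0,0,0],
    [0,0,0],
    [0,0,0],
    [0,0,0],
    [0,0,0],
    [0,0,0],
    [0,0,0],
    [0,0,0],
    [0,0,0]
  ],
  "grip": [0.8,1,1,1,1,1,1,1,1,1]
}}

```text
time_s: 12.05
tool_pos: [0.5644, -0.0338, 0.1237]
tool_rot: [0.0, 0.707, 0.707, 0.0]
wrist_force: [0.3, 0.7, -0.7]
grip_width: 0.0854
grasp_force: 0.0
```

```bash
python3 - <<'E'
from h import *
for n in('top','side'):
    p,d=snap(n);u,v,P=cloud(n,d)
    for k,c,h,r,t in[('worn',(.6485,-.186),.021,.025,.004),('shaft',(.637,.196),.062,.007,.02),('shaftlow',(.637,.196),.042,.007,.007),('seat',(.637,.196),.030,.042,.003)]:
        print(n,k,ring(n,P,c,h,r,t))
E
```

```text
top worn (array([ 0.6487, -0.19  ,  0.6479, -0.1884,  0.6483, -0.1876,  0.0251]), 152)
top shaft (array([0.6333, 0.1923, 0.6351, 0.1946, 0.6359, 0.1948, 0.0068]), 20)
top shaftlow (array([0.6312, 0.1937, 0.6314, 0.1946, 0.6314, 0.1937, 0.0081]), 11)
top seat (array([0.6346, 0.1957, 0.6353, 0.1957, 0.6351, 0.1942, 0.0494]), 524)
side worn (array([ 0.6378, -0.1874,  0.6388, -0.1884,  0.6389, -0.1887,  0.0231]), 55)
side shaft (array([0.6361, 0.1999, 0.6375, 0.1989, 0.6369, 0.1979, 0.0071]), 57)
side shaftlow (array([0.6362, 0.2001, 0.6372, 0.1991, 0.6375, 0.1978, 0.0066]), 22)
side seat (array([0.6361, 0.1998, 0.638 , 0.1962, 0.6373, 0.1964, 0.0461]), 601)
```

Request:
{"op": "carry_out", "data": {
  "delta_pos": [
    [0.84,-0.45,0],
    [0.84,-0.45,0],
    [0.84,-0.45,0],
    [0.84,-0.45,0],
    [0.84,-0.45,0],
    [0.84,-0.45,0],
    [0.84,-0.45,0],
    [0.84,-0.45,0],
    [0.54,-0.3,0],
    [0,0,0]
  ],
  "angular": [
    [0,0,0],
    [0,0,0],
    [0,0,0],
    [0,0,0],
    [0,0,0],
    [0,0,0],
    [0,0,0],
    [0,0,0],
    [0,0,0],
    [0,0,0]
  ],
  "grip": [1,1,1,1,1,1,1,1,1,1]
}}

```text
time_s: 13.4
tool_pos: [0.4087, 0.2567, 0.1236]
tool_rot: [-0.0, 0.706, 0.708, 0.0]
wrist_force: [0.8, -0.9, 0.9]
grip_width: 0.0857
grasp_force: 0.0
```

Request:
{"op": "carry_out", "data": {
  "delta_pos": [
    [0,0,0.8],
    [0,0,0.8],
    [0,0,0.7],
    [0,0,0.5],
    [0,0,0.27],
    [0,0,0],
    [0,0,0]
  ],
  "angular": [
    [0,0,0],
    [0,0,0],
    [0,0,0],
    [0,0,0],
    [0,0,0],
    [0,0,0],
    [0,0,0]
  ],
  "grip": [1,1,1,1,1,1,1]
}}

```text
time_s: 14.28
tool_pos: [0.41, 0.2553, 0.0012]
tool_rot: [0.0, 0.707, 0.707, 0.0]
wrist_force: [1.3, -0.0, -0.9]
grip_width: 0.0852
grasp_force: 0.0
```

Request:
{"op": "carry_out", "data": {
  "delta_pos": [
    [0,0,0],
    [0,0,0],
    [0,0,0],
    [0,0,0],
    [0,0,0],
    [0,0,0]
  ],
  "angular": [
    [0,0,0],
    [0,0,0],
    [0,0,0],
    [0,0,0],
    [0,0,0],
    [0,0,0]
  ],
  "grip": [0,0,0,0,0,0],
  "newtons": 70
}}

```text
time_s: 15.02
tool_pos: [0.4099, 0.2553, 0.0013]
tool_rot: [0.0, 0.707, 0.707, 0.0]
wrist_force: [-2.8, -2.6, 17.2]
grip_width: 0.0548
grasp_force: 70.8
```

Request:
{"op": "carry_out", "data": {
  "delta_pos": [
    [0,0,-0.4],
    [0,0,-0.7],
    [0,0,-0.9],
    [0,0,-0.9],
    [0,0,-0.4],
    [-0.2,0.7,0],
    [-0.2,0.7,0],
    [-0.2,0.7,0],
    [-0.2,0.7,0],
    [-0.2,0.7,0]
  ],
  "angular": [
    [0,0,0],
    [0,0,0],
    [0,0,0],
    [0,0,0],
    [0,0,0],
    [0,0,0],
    [0,0,0],
    [0,0,0],
    [0,0,0],
    [0,0,0]
  ],
  "grip": [0,0,0,0,0,0,0,0,0,0]
}}

```text
time_s: 16.27
tool_pos: [0.5501, 0.2146, 0.1321]
tool_rot: [-0.0, 0.707, 0.707, -0.0]
wrist_force: [0.3, 0.7, -2.8]
grip_width: 0.0544
grasp_force: 76.6
```

Request:
{"op": "carry_out", "data": {
  "delta_pos": [
    [-0.2,0.7,0],
    [-0.2,0.7,0],
    [-0.1,0.7,0],
    [0,0.08,0],
    [0,0,0],
    [0,0,0]
  ],
  "angular": [
    [0,0,0],
    [0,0,0],
    [0,0,0],
    [0,0,0],
    [0,0,0],
    [0,0,0]
  ],
  "grip": [0,0,0,0,0,0]
}}

```text
time_s: 17.02
tool_pos: [0.6359, 0.1955, 0.1325]
tool_rot: [-0.0, 0.707, 0.707, -0.0]
wrist_force: [0.0, 0.2, -2.5]
grip_width: 0.0546
grasp_force: 76.6
```

```bash
python3 - <<'E'
from h import *
print(ctrl.state()['tool_pos'])
for n in('top','side'):
    p,d=snap(n,'hold1_'+n)
    c=proj(n,[.637,.196,.1]).astype(int);print(n,c)
    cr=p[max(0,c[1]-45):c[1]+45,c[0]-60:c[0]+60]
    cv2.imwrite(f'pics/h1{n}.png',cv2.cvtColor(cv2.resize(cr,None,fx=6,fy=6,interpolation=cv2.INTER_CUBIC),cv2.COLOR_RGB2BGR))
E
```

```text
[0.63594976 0.19553848 0.13246533]
top [183 157]
side [203 241]
```

View pics/h1side.png

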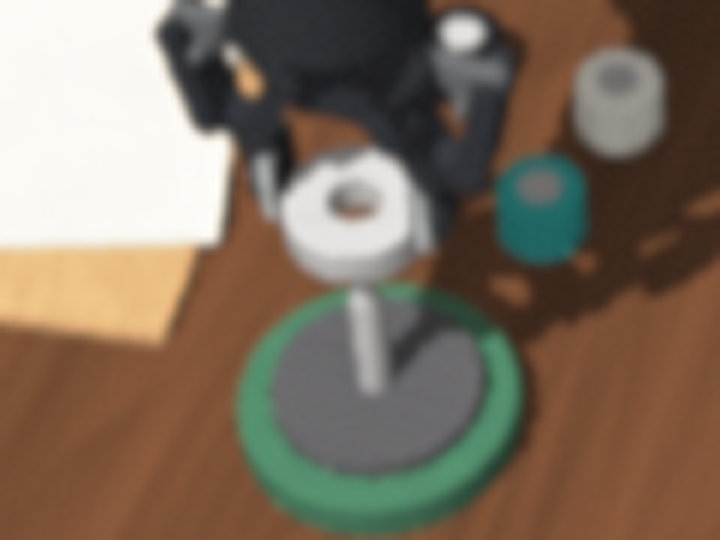

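Side view: the flange is held flat (crop ~(350,205)) right above the shaft tip (~(362,295)). I'll measure its centre in the side camera, which also sees the shaft.

```bash
cat >> h.py <<'E'
def held(h,r,guess):
    "side-camera centre of held disc top: fit ellipse-free, rim points in slab"
    out=[]
    for i in range(2):
        p,d=snap('side');u,v,P=cloud('side',d)
        g=cv2.cvtColor(p,cv2.COLOR_RGB2HSV)[v,u]
        k=(abs(P[:,2]-h)<.006)&(np.hypot(P[:,0]-guess[0],P[:,1]-guess[1])<r+.006)&(g[:,2]>110)&(g[:,1]<60)
        q=P[k];out.append([len(q),*q.mean(0),*cv2.minEnclosingCircle(q[:,:2].astype(np.float32))[0],q[:,0].min(),q[:,0].max(),q[:,1].min(),q[:,1].max()])
    return np.mean(out,0).round(4)
E
python3 - <<'E'
from h import *
print(held(.149,.029,(.636,.196)))
# axis from shaft edges, side camera: project model axis candidates, compare mask
for n in('side','top'):
    p,d=snap(n);u,v,P=cloud(n,d)
    k=(np.hypot(P[:,0]-.637,P[:,1]-.196)<.014)&(P[:,2]>.04)&(P[:,2]<.084)
    q=P[k];C=-np.array(ctrl.calibration(n)['R']).T@np.array(ctrl.calibration(n)['t'])
    # fit cylinder radius 7mm vertical axis
    from scipy.optimize import least_squares
    f=least_squares(lambda a:np.hypot(q[:,0]-a[0],q[:,1]-a[1])-.007,q[:,:2].mean(0)-(C[:2]-q[:,:2].mean(0))/np.linalg.norm(C[:2]-q[:,:2].mean(0))*.006,loss='soft_l1',f_scale=.001)
    print(n,len(q),f.x.round(4),q.mean(0).round(4))
E
```

```text
[3.145e+02 6.381e-01 2.012e-01 1.480e-01 6.359e-01 2.017e-01 6.026e-01
 6.691e-01 1.698e-01 2.271e-01]
side 63 [0.6381 0.1954] [0.6361 0.2    0.0622]<stdin>:10: RuntimeWarning: Mean of empty slice.
  ret = um.true_divide(
Traceback (most recent call last):
ValueError: Initial guess is outside of provided bounds
```

Request:
{"op": "carry_out", "data": {
  "delta_pos": [
    [-0.04,0.02,0.4],
    [0,0,0.4],
    [0,0,0.3],
    [0,0,0.2],
    [0,0,0.15],
    [0,0,0]
  ],
  "angular": [
    [0,0,0],
    [0,0,0],
    [0,0,0],
    [0,0,0],
    [0,0,0],
    [0,0,0]
  ],
  "grip": [0,0,0,0,0,0]
}}

```text
time_s: 18.08
tool_pos: [0.6374, 0.1936, 0.0742]
tool_rot: [-0.0, 0.707, 0.707, -0.0]
wrist_force: [-0.5, 0.5, -1.3]
grip_width: 0.0547
grasp_force: 76.7
```

Request:
{"op": "carry_out", "data": {
  "delta_pos": [
    [0,0,0.3],
    [0,0,0.3],
    [0,0,0.25],
    [0,0,0.15],
    [0,0,0.05],
    [0,0,0]
  ],
  "angular": [
    [0,0,0],
    [0,0,0],
    [0,0,0],
    [0,0,0],
    [0,0,0],
    [0,0,0]
  ],
  "grip": [0,0,0,0,0,0]
}}

```text
time_s: 18.82
tool_pos: [0.6376, 0.1937, 0.0326]
tool_rot: [-0.0, 0.707, 0.707, 0.0]
wrist_force: [0.3, -0.2, -1.8]
grip_width: 0.0546
grasp_force: 76.7
```

Request:
{"op": "carry_out", "data": {
  "delta_pos": [
    [0,0,0.03],
    [0,0,0],
    [0,0,0],
    [0,0,0],
    [0,0,0],
    [0,0,-0.4],
    [0,0,-0.8],
    [0,0,-0.9],
    [0,0,-0.5],
    [0,0,0]
  ],
  "angular": [
    [0,0,0],
    [0,0,0],
    [0,0,0],
    [0,0,0],
    [0,0,0],
    [0,0,0],
    [0,0,0],
    [0,0,0],
    [0,0,0],
    [0,0,0]
  ],
  "grip": [0,0,0.9,0.9,0.9,0.9,0.9,1,1,1]
}}

```text
time_s: 20.08
tool_pos: [0.6382, 0.1938, 0.1371]
tool_rot: [0.001, 0.707, 0.707, 0.001]
wrist_force: [0.1, 0.4, -0.7]
grip_width: 0.0854
grasp_force: 0.0
```

Request:
{"op": "carry_out", "data": {
  "delta_pos": [
    [-0.4,-0.65,0],
    [-0.4,-0.65,0],
    [-0.4,-0.65,0],
    [-0.4,-0.65,0],
    [-0.4,-0.65,0],
    [-0.4,-0.65,0],
    [-0.4,-0.65,0],
    [-0.45,-0.65,0],
    [0,0,0]
  ],
  "angular": [
    [0,0,0],
    [0,0,0],
    [0,0,0],
    [0,0,0],
    [0,0,0],
    [0,0,0],
    [0,0,0],
    [0,0,0],
    [0,0,0]
  ],
  "grip": [1,1,1,1,1,1,1,1,1]
}}

```text
time_s: 21.2
tool_pos: [0.4277, 0.0622, 0.1348]
tool_rot: [-0.0, 0.708, 0.707, -0.001]
wrist_force: [-0.2, 0.5, 0.2]
grip_width: 0.0851
grasp_force: 0.0
```

```bash
python3 - <<'E'
from h import *
print(ctrl.state()['tool_pos'])
for n in('top','side'):
    p,d=snap(n,'s2'+n);u,v,P=cloud(n,d)
    print(n,ring(n,P,(.637,.196),.048,.029),ring(n,P,(.428,.062),.018,.033))
    k=(np.hypot(P[:,0]-.637,P[:,1]-.196)<.02)&(P[:,2]>.058)&(P[:,2]<.086);print('shaft',P[k].mean(0).round(4))
E
```

```text
[0.42768564 0.06220657 0.13478744]
top (array([0.6345, 0.1936, 0.6357, 0.1944, 0.6361, 0.1945, 0.0292]), 235) None
shaft [0.6328 0.1919 0.0729]
side (array([0.6353, 0.1988, 0.637 , 0.1945, 0.6378, 0.1949, 0.0305]), 263) (array([0.4293, 0.0628, 0.4295, 0.062 , 0.4285, 0.0623, 0.0337]), 312)
shaft [0.6357 0.1999 0.0726]
```

Request:
{"op": "carry_out", "data": {
  "delta_pos": [
    [0,0.02,0.8],
    [0,0,0.8],
    [0,0,0.8],
    [0,0,0.6],
    [0,0,0.4],
    [0,0,0.05],
    [0,0,0],
    [0,0,0]
  ],
  "angular": [
    [0,0,0],
    [0,0,0],
    [0,0,0],
    [0,0,0],
    [0,0,0],
    [0,0,0],
    [0,0,0],
    [0,0,0]
  ],
  "grip": [1,1,1,1,1,1,1,1]
}}

```text
time_s: 22.3
tool_pos: [0.4308, 0.0638, -0.0022]
tool_rot: [0.0, 0.707, 0.707, 0.0]
wrist_force: [-0.4, -0.0, -0.9]
grip_width: 0.0854
grasp_force: 0.0
```

Request:
{"op": "carry_out", "data": {
  "delta_pos": [
    [0,0,0],
    [0,0,0],
    [0,0,0],
    [0,0,0],
    [0,0,0]
  ],
  "angular": [
    [0,0,0],
    [0,0,0],
    [0,0,0],
    [0,0,0],
    [0,0,0]
  ],
  "grip": [0,0,0,0,0],
  "newtons": 60
}}

```text
time_s: 22.92
tool_pos: [0.4306, 0.0636, -0.0017]
tool_rot: [0.001, 0.707, 0.707, 0.0]
wrist_force: [-5.4, -0.9, 29.6]
grip_width: 0.0647
grasp_force: 58.3
```

Request:
{"op": "carry_out", "data": {
  "delta_pos": [
    [0,0,-0.3],
    [0,0,-0.7],
    [0,0,-0.9],
    [0,0,-0.9],
    [0,0,-0.45],
    [0.3,0.5,0],
    [0.4,0.6,0],
    [0.4,0.6,0],
    [0.4,0.6,0],
    [0.4,0.6,0]
  ],
  "angular": [
    [0,0,0],
    [0,0,0],
    [0,0,0],
    [0,0,0],
    [0,0,0],
    [0,0,0],
    [0,0,0],
    [0,0,0],
    [0,0,0],
    [0,0,0]
  ],
  "grip": [0,0,0,0,0,0,0,0,0,0]
}}

```text
time_s: 24.18
tool_pos: [0.5469, 0.1399, 0.1278]
tool_rot: [-0.0, 0.707, 0.707, -0.0]
wrist_force: [-0.2, -0.2, -0.8]
grip_width: 0.0644
grasp_force: 66.5
```

Request:
{"op": "carry_out", "data": {
  "delta_pos": [
    [0.4,0.6,0],
    [0.4,0.6,0],
    [0.4,0.6,0],
    [0.22,0.4,0],
    [0,0,0],
    [0,0,0]
  ],
  "angular": [
    [0,0,0],
    [0,0,0],
    [0,0,0],
    [0,0,0],
    [0,0,0],
    [0,0,0]
  ],
  "grip": [0,0,0,0,0,0]
}}

```text
time_s: 24.92
tool_pos: [0.6337, 0.1959, 0.1274]
tool_rot: [-0.0, 0.707, 0.707, -0.0]
wrist_force: [0.5, -0.1, -1.6]
grip_width: 0.064
grasp_force: 66.5
```

```bash
python3 - <<'E'
from h import *
T=ctrl.state()['tool_pos'];print(T)
print(held(T[2]+.0197,.033,T))
E
```

```text
[0.6337413  0.1959328  0.12743762]
[3.905e+02 6.363e-01 1.996e-01 1.456e-01 6.338e-01 1.975e-01 5.966e-01
 6.704e-01 1.641e-01 2.274e-01]
```

Request:
{"op": "carry_out", "data": {
  "delta_pos": [
    [0,0.08,0.2],
    [0,0,0.4],
    [0,0,0.3],
    [0,0,0.2],
    [0,0,0.2],
    [0,0,0]
  ],
  "angular": [
    [0,0,0],
    [0,0,0],
    [0,0,0],
    [0,0,0],
    [0,0,0],
    [0,0,0]
  ],
  "grip": [0,0,0,0,0,0]
}}

```text
time_s: 25.78
tool_pos: [0.6373, 0.1964, 0.0747]
tool_rot: [-0.0, 0.707, 0.707, -0.0]
wrist_force: [-0.0, -0.3, -0.2]
grip_width: 0.0644
grasp_force: 66.5
```

Request:
{"op": "carry_out", "data": {
  "delta_pos": [
    [0,0,0.25],
    [0,0,0.25],
    [0,0,0.15],
    [0,0,0.04],
    [0,0,0],
    [0,0,0]
  ],
  "angular": [
    [0,0,0],
    [0,0,0],
    [0,0,0],
    [0,0,0],
    [0,0,0],
    [0,0,0]
  ],
  "grip": [0,0,0,0,0,0]
}}

```text
time_s: 26.52
tool_pos: [0.6377, 0.1965, 0.048]
tool_rot: [0.0, 0.707, 0.707, 0.0]
wrist_force: [1.0, 0.5, -1.1]
grip_width: 0.0642
grasp_force: 66.5
```

Request:
{"op": "carry_out", "data": {
  "delta_pos": [
    [0,0,0.04],
    [0,0,0],
    [0,0,0]
  ],
  "angular": [
    [0,0,0],
    [0,0,0],
    [0,0,0]
  ],
  "grip": [0,0,0]
}}

```text
time_s: 26.9
tool_pos: [0.6378, 0.1965, 0.0468]
tool_rot: [0.0, 0.707, 0.707, 0.0]
wrist_force: [-1.6, -1.6, 5.7]
grip_width: 0.0643
grasp_force: 67.2
```

Request:
{"op": "carry_out", "data": {
  "delta_pos": [
    [0,0,0],
    [0,0,0],
    [0,0,0],
    [0,0,-0.3],
    [0,0,-0.7],
    [0,0,-0.9],
    [0,0,-0.3],
    [0,0,0]
  ],
  "angular": [
    [0,0,0],
    [0,0,0],
    [0,0,0],
    [0,0,0],
    [0,0,0],
    [0,0,0],
    [0,0,0],
    [0,0,0]
  ],
  "grip": [1,1,1,1,1,1,1,1]
}}

```text
time_s: 27.9
tool_pos: [0.6379, 0.1965, 0.135]
tool_rot: [0.0, 0.707, 0.707, 0.001]
wrist_force: [-0.4, -0.6, -1.1]
grip_width: 0.0856
grasp_force: 0.0
```

Request:
{"op": "carry_out", "data": {
  "delta_pos": [
    [-0.96,-0.45,0],
    [-0.96,-0.45,0],
    [-0.96,-0.45,0],
    [-0.96,-0.45,0],
    [-0.96,-0.45,0],
    [-0.96,-0.45,0],
    [-0.96,-0.45,0],
    [-0.96,-0.45,0],
    [-0.96,-0.45,0],
    [-0.96,-0.45,0]
  ],
  "angular": [
    [0,0,0],
    [0,0,0],
    [0,0,0],
    [0,0,0],
    [0,0,0],
    [0,0,0],
    [0,0,0],
    [0,0,0],
    [0,0,0],
    [0,0,0]
  ],
  "grip": [1,1,1,1,1,1,1,1,1,1]
}}

```text
time_s: 29.15
tool_pos: [0.4562, -0.1886, 0.1332]
tool_rot: [-0.001, 0.707, 0.707, -0.0]
wrist_force: [0.1, 0.0, 0.5]
grip_width: 0.0854
grasp_force: 0.0
```

```bash
python3 - <<'E'
from h import *
print(ctrl.state()['tool_pos'])
for n in('top','side'):
    p,d=snap(n,'s3'+n);u,v,P=cloud(n,d)
    print(n,ring(n,P,(.637,.196),.066,.033),ring(n,P,(.421,-.265),.010,.023),ring(n,P,(.421,-.265),.016,.018,.003))
    k=(np.hypot(P[:,0]-.637,P[:,1]-.196)<.018)&(P[:,2]>.074)&(P[:,2]<.088);print('shaft',P[k].mean(0).round(4))
E
```

```text
[ 0.45615741 -0.18855819  0.13323628]
top (array([0.636 , 0.1938, 0.6358, 0.1938, 0.6362, 0.1939, 0.0333]), 338) None None
shaft [0.633  0.1938 0.0813]
side (array([0.6366, 0.1971, 0.6374, 0.1946, 0.6366, 0.1946, 0.034 ]), 354) (array([ 0.4217, -0.2622,  0.4217, -0.2631,  0.4215, -0.2639,  0.024 ]), 70) (array([ 0.4218, -0.2628,  0.421 , -0.2633,  0.4196, -0.2633,  0.0208]), 34)
shaft [0.6361 0.1989 0.0818]
```

Request:
{"op": "carry_out", "data": {
  "delta_pos": [
    [-0.65,-0.3,0],
    [-0.65,-0.3,0.1],
    [-0.6,-0.27,0.3],
    [0,0,0.7],
    [0,0,0.8],
    [0,0,0.7],
    [0,0,0.5],
    [0,0,0],
    [0,0,0]
  ],
  "angular": [
    [0,0,0],
    [0,0,0],
    [0,0,0],
    [0,0,0],
    [0,0,0],
    [0,0,0],
    [0,0,0],
    [0,0,0],
    [0,0,0]
  ],
  "grip": [1,1,1,1,1,1,1,1,1]
}}

```text
time_s: 30.38
tool_pos: [0.4228, -0.2632, 0.0104]
tool_rot: [-0.0, 0.707, 0.707, 0.0]
wrist_force: [0.8, 0.4, -0.6]
grip_width: 0.0853
grasp_force: 0.0
```

Request:
{"op": "carry_out", "data": {
  "delta_pos": [
    [-0.03,-0.03,0.2],
    [0,0,0.08],
    [0,0,0],
    [0,0,0],
    [0,0,0],
    [0,0,0],
    [0,0,0],
    [0,0,0]
  ],
  "angular": [
    [0,0,0],
    [0,0,0],
    [0,0,0],
    [0,0,0],
    [0,0,0],
    [0,0,0],
    [0,0,0],
    [0,0,0]
  ],
  "grip": [1,1,0,0,0,0,0,0],
  "newtons": 50
}}

```text
time_s: 31.38
tool_pos: [0.4215, -0.2648, -0.0004]
tool_rot: [0.0, 0.707, 0.707, -0.0]
wrist_force: [-3.1, 2.9, 14.9]
grip_width: 0.0435
grasp_force: 48.6
```

Request:
{"op": "carry_out", "data": {
  "delta_pos": [
    [0,0,-0.3],
    [0,0,-0.7],
    [0,0,-0.9],
    [0,0,-0.9],
    [0,0,-0.4],
    [0.5,0.22,0],
    [0.96,0.45,0],
    [0.96,0.45,0],
    [0.96,0.45,0],
    [0.96,0.45,0]
  ],
  "angular": [
    [0,0,0],
    [0,0,0],
    [0,0,0],
    [0,0,0],
    [0,0,0],
    [0,0,0],
    [0,0,0],
    [0,0,0],
    [0,0,0],
    [0,0,0]
  ],
  "grip": [0,0,0,0,0,0,0,0,0,0]
}}

```text
time_s: 32.62
tool_pos: [0.5024, -0.0899, 0.1266]
tool_rot: [-0.0, 0.707, 0.707, -0.0]
wrist_force: [0.3, -0.8, -0.9]
grip_width: 0.0434
grasp_force: 51.2
```

Request:
{"op": "carry_out", "data": {
  "delta_pos": [
    [0.96,0.45,0],
    [0.96,0.45,0],
    [0.96,0.45,0],
    [0.96,0.45,0],
    [0.96,0.45,0],
    [0.96,0.45,0],
    [0.96,0.45,0],
    [0.46,0.25,0],
    [0,0,0],
    [0,0,0]
  ],
  "angular": [
    [0,0,0],
    [0,0,0],
    [0,0,0],
    [0,0,0],
    [0,0,0],
    [0,0,0],
    [0,0,0],
    [0,0,0],
    [0,0,0],
    [0,0,0]
  ],
  "grip": [0,0,0,0,0,0,0,0,0,0]
}}

```text
time_s: 33.88
tool_pos: [0.6379, 0.1951, 0.1264]
tool_rot: [-0.0, 0.707, 0.707, -0.001]
wrist_force: [-0.7, -0.5, -1.7]
grip_width: 0.0436
grasp_force: 51.2
```

```bash
python3 - <<'E'
from h import *
T=ctrl.state()['tool_pos'];print(T)
print(held(T[2]+.014,.023,T))
p,d=snap('side');c=proj('side',[.637,.196,.1]).astype(int)
cr=p[c[1]-40:c[1]+35,c[0]-50:c[0]+50]
cv2.imwrite('pics/h3.png',cv2.cvtColor(cv2.resize(cr,None,fx=7,fy=7,interpolation=cv2.INTER_CUBIC),cv2.COLOR_RGB2BGR))
E
```

```text
[0.63793515 0.19505573 0.12644524]
[1.470e+02 6.386e-01 1.983e-01 1.394e-01 6.374e-01 1.998e-01 6.117e-01
 6.629e-01 1.762e-01 2.160e-01]
```

View pics/h3.png

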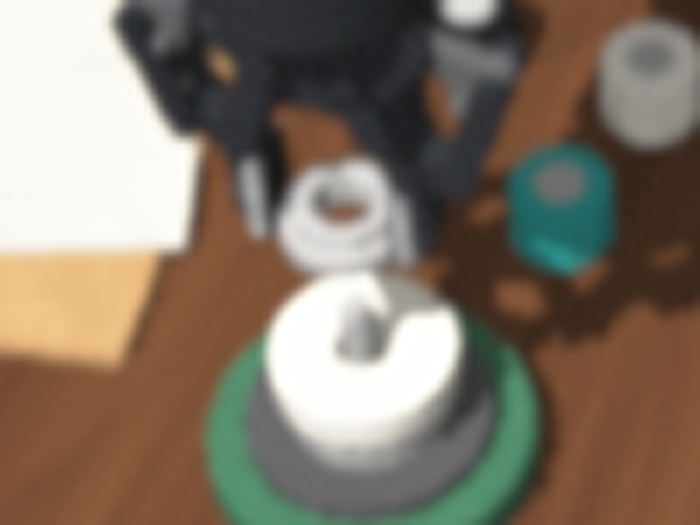

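The stepped flange is held flat, narrow step up (~(340,215) in the crop). The new wheel lies flat around the shaft at (365,350).

Request:
{"op": "carry_out", "data": {
  "delta_pos": [
    [0,-0.01,0.3],
    [0,0,0.3],
    [0,0,0.2],
    [0,0,0.15],
    [0,0,0.1],
    [0,0,0]
  ],
  "angular": [
    [0,0,0],
    [0,0,0],
    [0,0,0],
    [0,0,0],
    [0,0,0],
    [0,0,0]
  ],
  "grip": [0,0,0,0,0,0]
}}

```text
time_s: 34.78
tool_pos: [0.6379, 0.196, 0.0847]
tool_rot: [-0.0, 0.707, 0.707, -0.0]
wrist_force: [0.4, 0.1, -1.5]
grip_width: 0.0432
grasp_force: 51.2
```

Request:
{"op": "carry_out", "data": {
  "delta_pos": [
    [0,0,0.15],
    [0,0,0.15],
    [0,0,0.1],
    [0,0,0.03],
    [0,0,0]
  ],
  "angular": [
    [0,0,0],
    [0,0,0],
    [0,0,0],
    [0,0,0],
    [0,0,0]
  ],
  "grip": [0,0,0,0,0]
}}

```text
time_s: 35.4
tool_pos: [0.6379, 0.1961, 0.0677]
tool_rot: [-0.0, 0.707, 0.707, 0.0]
wrist_force: [0.3, 0.3, -1.4]
grip_width: 0.0432
grasp_force: 51.2
```

Request:
{"op": "carry_out", "data": {
  "delta_pos": [
    [0,0,0.05],
    [0,0,0],
    [0,0,0],
    [0,0,0],
    [0,0,0],
    [0,0,-0.2],
    [0,0,-0.6],
    [0,0,-0.8],
    [0,0,-0.2],
    [0,0,0]
  ],
  "angular": [
    [0,0,0],
    [0,0,0],
    [0,0,0],
    [0,0,0],
    [0,0,0],
    [0,0,0],
    [0,0,0],
    [0,0,0],
    [0,0,0],
    [0,0,0]
  ],
  "grip": [0,0,0.9,0.9,0.9,0.9,0.9,0.9,0.7,0.7]
}}

```text
time_s: 36.65
tool_pos: [0.6381, 0.196, 0.1382]
tool_rot: [0.0, 0.707, 0.707, 0.0]
wrist_force: [0.6, -0.9, -0.8]
grip_width: 0.0598
grasp_force: 0.0
```

Request:
{"op": "carry_out", "data": {
  "delta_pos": [
    [-0.8,0.12,0],
    [-0.8,0.12,0],
    [-0.8,0.12,0],
    [-0.8,0.12,0],
    [-0.8,0.12,0],
    [-0.8,0.12,0],
    [-0.2,0.03,0],
    [0,0,0]
  ],
  "angular": [
    [0,0,0],
    [0,0,0],
    [0,0,0],
    [0,0,0],
    [0,0,0],
    [0,0,0],
    [0,0,0],
    [0,0,0]
  ],
  "grip": [0.7,0.7,0.7,0.7,0.7,0.7,0.7,0.7]
}}

```text
time_s: 37.65
tool_pos: [0.6675, -0.004, 0.1369]
tool_rot: [-0.0, 0.707, 0.707, -0.0]
wrist_force: [-0.2, 0.5, -0.4]
grip_width: 0.0598
grasp_force: 0.0
```

```bash
python3 - <<'E'
from h import *
print(ctrl.state()['tool_pos'])
for n in('top','side'):
    p,d=snap(n,'s4'+n);u,v,P=cloud(n,d)
    print(n,ring(n,P,(.637,.196),.082,.018,.003),ring(n,P,(.637,.196),.076,.023,.003),ring(n,P,(.637,.196),.066,.033,.003),ring(n,P,(.668,-.003),.03,.02))
p,d=snap('side');c=proj('side',[.637,.196,.08]).astype(int)
cr=p[c[1]-40:c[1]+35,c[0]-50:c[0]+50]
cv2.imwrite('pics/s4.png',cv2.cvtColor(cv2.resize(cr,None,fx=7,fy=7,interpolation=cv2.INTER_CUBIC),cv2.COLOR_RGB2BGR))
E
```

```text
[ 0.66748652 -0.0040389   0.1369077 ]
top (array([0.6359, 0.1937, 0.6354, 0.193 , 0.6354, 0.1918, 0.022 ]), 81) (array([0.6334, 0.1916, 0.6366, 0.1927, 0.6351, 0.1945, 0.0242]), 74) (array([0.6328, 0.1919, 0.6359, 0.1942, 0.6357, 0.1933, 0.0329]), 166) None
side (array([0.6368, 0.1963, 0.6374, 0.1945, 0.6367, 0.1951, 0.0188]), 92) (array([0.6354, 0.2007, 0.6377, 0.1953, 0.6365, 0.1966, 0.024 ]), 84) (array([0.6339, 0.2038, 0.6375, 0.196 , 0.6378, 0.1953, 0.0333]), 168) (array([ 0.6683, -0.0026,  0.6685, -0.0017,  0.6684, -0.0021,  0.0218]), 111)
```

View pics/s4.png

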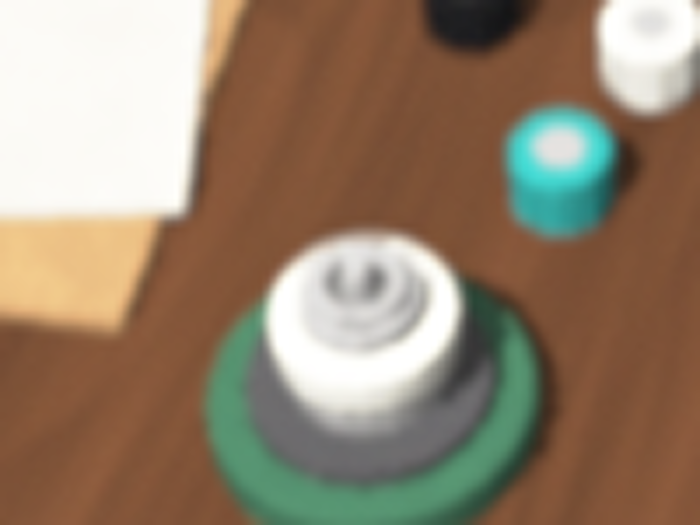

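The outer flange sits flat on the wheel, with the shaft tip at (358,280) in the crop. Next is the knob.

Request:
{"op": "carry_out", "data": {
  "delta_pos": [
    [0.02,0,0.7],
    [0,0,0.8],
    [0,0,0.8],
    [0,0,0.6],
    [0,0,0.4],
    [0,0,0],
    [0,0,0]
  ],
  "angular": [
    [0,0,0],
    [0,0,0],
    [0,0,0],
    [0,0,0],
    [0,0,0],
    [0,0,0],
    [0,0,0]
  ],
  "grip": [0.7,0.7,0.7,0.7,0.7,0.7,0.7]
}}

```text
time_s: 38.67
tool_pos: [0.6685, -0.003, 0.0067]
tool_rot: [0.0, 0.707, 0.707, 0.0]
wrist_force: [0.2, -0.5, 0.2]
grip_width: 0.06
grasp_force: 0.0
```

Request:
{"op": "carry_out", "data": {
  "delta_pos": [
    [0,0,0],
    [0,0,0],
    [0,0,0],
    [0,0,0],
    [0,0,0]
  ],
  "angular": [
    [0,0,0],
    [0,0,0],
    [0,0,0],
    [0,0,0],
    [0,0,0]
  ],
  "grip": [0,0,0,0,0],
  "newtons": 40
}}

```text
time_s: 39.3
tool_pos: [0.6684, -0.0032, 0.0069]
tool_rot: [0.001, 0.707, 0.707, 0.0]
wrist_force: [-2.3, -0.4, 7.6]
grip_width: 0.0388
grasp_force: 39.4
```

Request:
{"op": "carry_out", "data": {
  "delta_pos": [
    [0,0,-0.3],
    [0,0,-0.7],
    [0,0,-0.9],
    [0,0,-0.9],
    [0,0,-0.4],
    [0.5,-0.08,0],
    [0.8,-0.12,0],
    [0.8,-0.12,0],
    [0.8,-0.12,0],
    [0.8,-0.12,0]
  ],
  "angular": [
    [0,0,0],
    [0,0,0],
    [0,0,0],
    [0,0,0],
    [0,0,0],
    [0,0,0],
    [0,0,0],
    [0,0,0],
    [0,0,0],
    [0,0,0]
  ],
  "grip": [0,0,0,0,0,0,0,0,0,0]
}}

```text
time_s: 40.55
tool_pos: [0.6441, 0.1471, 0.1324]
tool_rot: [-0.001, 0.707, 0.707, -0.001]
wrist_force: [0.6, -0.0, -1.3]
grip_width: 0.0388
grasp_force: 40.3
```

Request:
{"op": "carry_out", "data": {
  "delta_pos": [
    [0.8,-0.12,0],
    [0.45,-0.08,0],
    [0,0,0],
    [0,0,0]
  ],
  "angular": [
    [0,0,0],
    [0,0,0],
    [0,0,0],
    [0,0,0]
  ],
  "grip": [0,0,0,0]
}}

```text
time_s: 41.05
tool_pos: [0.6376, 0.1936, 0.1333]
tool_rot: [0.0, 0.708, 0.707, -0.0]
wrist_force: [0.3, 0.5, -1.1]
grip_width: 0.0386
grasp_force: 40.3
```

Request:
{"op": "carry_out", "data": {
  "delta_pos": [
    [0.05,0,0.2],
    [0,0,0.3],
    [0,0,0.25],
    [0,0,0.15],
    [0,0,0.1],
    [0,0,0],
    [0,0,0]
  ],
  "angular": [
    [0,0,0],
    [0,0,0],
    [0,0,0],
    [0,0,0],
    [0,0,0],
    [0,0,0],
    [0,0,0]
  ],
  "grip": [0,0,0,0,0,0,0]
}}

```text
time_s: 41.92
tool_pos: [0.6377, 0.1969, 0.094]
tool_rot: [0.0, 0.707, 0.707, 0.0]
wrist_force: [0.2, 0.4, -1.0]
grip_width: 0.0387
grasp_force: 40.3
```

Request:
{"op": "carry_out", "data": {
  "delta_pos": [
    [-0.02,0,0.06],
    [0,0,0.06],
    [0,0,0],
    [0,0,0]
  ],
  "angular": [
    [0,0,0],
    [0,0,0],
    [0,0,0],
    [0,0,0]
  ],
  "grip": [0,0,0,0]
}}

```text
time_s: 42.42
tool_pos: [0.6376, 0.196, 0.0889]
tool_rot: [0.0, 0.707, 0.707, 0.0]
wrist_force: [0.3, 0.3, 1.0]
grip_width: 0.0386
grasp_force: 40.6
```

Contact is starting, so I'll release, lift straight up, move aside and check.

Request:
{"op": "carry_out", "data": {
  "delta_pos": [
    [0,0,0.02],
    [0,0,0],
    [0,0,0],
    [0,0,0],
    [0,0,-0.2],
    [0,0,-0.6],
    [0,0,-0.8],
    [0,0,-0.6],
    [0,0,0]
  ],
  "angular": [
    [0,0,0],
    [0,0,0],
    [0,0,0],
    [0,0,0],
    [0,0,0],
    [0,0,0],
    [0,0,0],
    [0,0,0],
    [0,0,0]
  ],
  "grip": [0,0.9,0.9,0.9,0.9,0.9,0.9,0.9,0.9]
}}

```text
time_s: 43.55
tool_pos: [0.6384, 0.1964, 0.1785]
tool_rot: [0.001, 0.707, 0.707, 0.001]
wrist_force: [0.4, 0.1, -0.9]
grip_width: 0.077
grasp_force: 0.0
```

Request:
{"op": "carry_out", "data": {
  "delta_pos": [
    [-0.8,-0.2,0],
    [-0.8,-0.2,0],
    [-0.8,-0.2,0],
    [-0.8,-0.2,0],
    [-0.8,-0.2,0],
    [-0.4,0,0],
    [0,0,0],
    [0,0,0]
  ],
  "angular": [
    [0,0,0],
    [0,0,0],
    [0,0,0],
    [0,0,0],
    [0,0,0],
    [0,0,0],
    [0,0,0],
    [0,0,0]
  ],
  "grip": [0.9,0.9,0.9,0.9,0.9,0.9,0.9,0.9]
}}

```text
time_s: 44.55
tool_pos: [0.5976, 0.0215, 0.176]
tool_rot: [-0.0, 0.707, 0.707, 0.0]
wrist_force: [0.2, 0.3, 0.2]
grip_width: 0.0769
grasp_force: 0.0
```

```bash
python3 - <<'E'
from h import *
for n in('top','side'):
    p,d=snap(n,'s5'+n);u,v,P=cloud(n,d)
    for k,h,r in(('knob',.112,.02),('outer',.076,.023),('new',.066,.033),('inner',.048,.029)):print(n,k,ring(n,P,(.637,.196),h,r,.004))
    print('worn',ring(n,P,(.649,-.187),.021,.025))
    k=(np.hypot(P[:,0]-.637,P[:,1]-.196)<.012)&(P[:,2]>.1);print('ztop',np.percentile(P[k][:,2],[10,50,90]).round(4))
p,d=snap('side')
cv2.imwrite('pics/s5.png',cv2.cvtColor(cv2.resize(p[120:320,130:330],(600,600),interpolation=cv2.INTER_CUBIC),cv2.COLOR_RGB2BGR))
E
```

```text
top knob (array([0.6362, 0.1939, 0.6368, 0.1949, 0.6371, 0.1942, 0.0202]), 151)
top outer (array([0.6264, 0.1859, 0.6323, 0.1937, 0.6337, 0.1954, 0.0257]), 44)
top new (array([0.6288, 0.1882, 0.6358, 0.194 , 0.6359, 0.1931, 0.0328]), 160)
top inner None
worn (array([ 0.6474, -0.1877,  0.6478, -0.1872,  0.6482, -0.1882,  0.0253]), 166)
ztop [0.1105 0.1132 0.117 ]
side knob (array([0.6369, 0.1968, 0.6376, 0.1964, 0.6366, 0.1965, 0.0215]), 167)
side outer (array([0.6321, 0.2057, 0.6374, 0.201 , 0.6373, 0.1969, 0.0232]), 68)
side new (array([0.6315, 0.2057, 0.6372, 0.197 , 0.6362, 0.1964, 0.0341]), 199)
side inner (array([0.6255, 0.2184, 0.63  , 0.2112, 0.63  , 0.207 , 0.0275]), 29)
worn (array([ 0.6504, -0.182 ,  0.6502, -0.1841,  0.651 , -0.185 ,  0.0252]), 95)
ztop [0.1095 0.1117 0.1139]
```

View pics/s5.png

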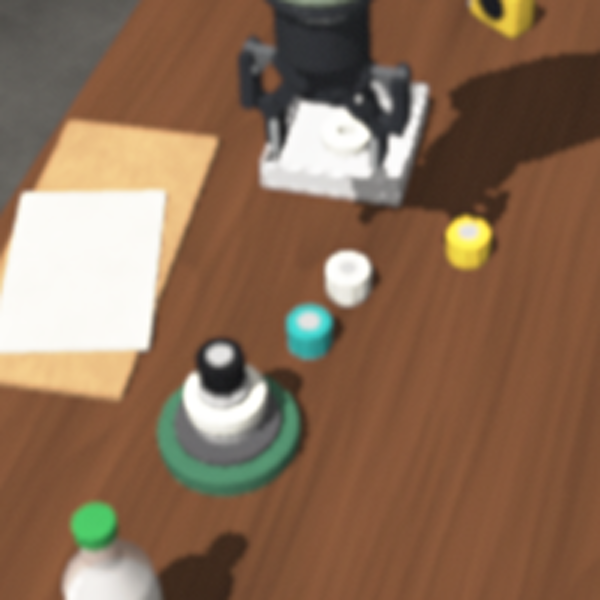

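The stack stands upright with the knob at (220,365), its top at 112 mm as expected. The worn wheel lies in the tray at (345,132), and the robot is clear of everything.

```bash
python3 -c "
from cell import ctrl
print(ctrl.job_done())"
```

```text
the job is handed in; nothing more can be done
None
```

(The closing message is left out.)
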